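# Seat the weighing bowl, tare, and load a moulding for a net shot weight

## Robot

A 6-joint arm with a two-finger parallel gripper is mounted at the origin on the work surface. World frame = base frame: x ahead of the robot, y to its left, z up, the work surface at z = 0. Lengths are in mm, angles in degrees, forces in N, time in s.
With the tool pointing down it reaches from about 300 to 850 mm from the base axis. Payload 4.2 kg.
Tool frame: the origin (TCP) lies midway between the tips of the shut fingers; the grasp point (between the pads) lies 19 mm behind it (env.grip_depth is the distance from the TCP to the grasp point, in mm); z points along the fingers, y is the line along which they close (so a half turn about z gives the same grasp; the last joint's range is limited). The gripper opens to 91 mm and grips with 3 to 60 N. Pads are 32 mm wide; open, the fingers measure 118 mm over their backs; the gripper's body (76 mm by 178 mm) begins 60 mm behind the grasp point.
Start: joints at [-76.203, 18.312, 89.639, -0, 72.044, -1.146], TCP at [148.268, -555.572, 213.976] pointing down, gripper open.
Joint ranges: [-177.97, 177.97], [-48.28, 115.42], [12.27, 149.76], [-77.06, 257.06], [2.81, 150.46], [-146.56, 146.56]. Speed limits (degrees/s): [147.25, 147.25, 180, 180, 180, 180].

## Interface

Orientations are given as [roll, pitch, yaw] about the fixed x, y, z axes, in that order (R = Rz(yaw) Ry(pitch) Rx(roll)).
In Python, from workcell import env, eyes gives the robot as it stands.
- The arm moves only by the tool send_rows, never from a script. Its argument "motion" is a list of rows, each a list of 7 numbers: the shift along the world's x, y, z normalised to -1 to 1, where 1 is 0.5 m, then the turn, a rotation vector about the world's x, y, z normalised to -1 to 1, where 1 is 60 degrees, then the opening, from -1 (shut) to 1 (fully open). A call has 1 to 20 rows; each row is the pose to reach, as a shift and turn from the pose commanded when the call began; what a row does not reach only later rows make up. A row lasts 1/8 s, in which the tool goes at most 62.5 mm and 10.7 degrees, less where a joint would pass 70% of its speed; a pose out of reach is approached as far as the arm can. A call with a number of a shift or a turn outside -1 to 1 is refused whole. A call with a gripper value outside its range is refused whole. The fingers move at their own pace and stop on an object; "squeeze" is the grip in N (left out, the last holds). Time passes only in rows, so rows that repeat a pose let the fingers close. It gives the time, the measured TCP pose, the force, the opening and the grip force at its end, in the units of the state.
- env.state(): the state, without advancing time (a new reading comes with each control period).
- eyes.grab_frame(name): name is "scene" or "top"; returns a dict with "pixels" (420x560x3 uint8, red, green, blue), "depth" (420x560 float32, mm along the optical axis (not along the pixel's ray), 0 where there is no reading), "fx", "fy", "cx", "cy" (pixels), "distortion" ([k1, k2, p1, p2, k3] as OpenCV has them; the pictures are not rectified), "R" (3x3) and "t" (3): a world point X has camera coordinates R X + t. Camera axes: x right, y down, z forward; pixel columns grow to the right and rows downward; lengths in mm; the calibration is good to about 2 mm. A picture is of the moment at which its call begins.
- env.job_done(): hands the job in; it is judged then, once.
The state is a dict: "time_s": time; "qpos": joint angles; "qvel": joint speeds; "effort": joint torques, N m; "ee_pos": TCP position; "ee_rot": TCP orientation; "force": force on the tool from outside, world axes, zero at the start; "torque": the same for the moment, N m; "gripper_width": finger opening in mm; "gripper_force": force on a finger pad.
Only numpy, scipy, OpenCV 4.12 (cv2) and the standard library are available. Lean on these libraries where they do the work, as an engineer would, in place of code of your own. Each camera call takes 0.05 s, during which the arm holds its last target. There are 200 camera calls.

## Task

Get the red moulding ready for a net weight on the bench balance: set the empty steel bowl on the balance's carrier, turn it there under light pressure until its notched foot drops fully home over the four-armed cross, stop turning there, and let go of it. Then, with nothing touching the bowl, hold the orange tare key fully down for about a second and let it come up again, and only after that stand the red moulding gently (not dropped) in the bowl, sprue up. Neither press hard on the balance nor wrench the seated bowl round against its cross, and leave the other mouldings, weights, tools and containers where they are.

Things in the scene. Friction and masses are not known exactly. Their poses are not given: they have to be found in the camera images.
- balance: White and grey bench balance, 260 deep (x) x 200 wide (y), fixed. Origin: centre of its underside on the bench; +x from the key panel to the rear, z up. Rear deck 67 high, from x -38 to +127. The front panel slopes up to the rear at 14 degrees with display and keys. The weighing carrier stands on the deck at x +40, y 0.
- seat (a point): Centre of the top face of the carrier's dark round plate (74 diameter, 78 over the bench); the bowl's foot rests on this face when fully home. Plate and cross sink together on an overload spring: 2.5 N per mm, 5 mm at most, then solid.
- cross_mid (a point): Centre, at bar-top height (6 over the plate), of the carrier's steel cross: two round bars 6 thick, 68 tip to tip, four arms at 90 degrees. It is clamped on its spigot at whatever angle it was last set and does not turn; that angle is NOT reported (this point's axes do not turn with it): see or feel it. A foot riding on the arms is 6 too high.
- bowl: Stainless weighing bowl, 40 high, 0.10 to 0.16 kg. Origin: centre of the underside of its foot, z up. Foot: ring 51 outside diameter, 4 thick, 8 high, with four notches, about 10 wide and open downwards, at its own +x, +y, -x, -y (black dot on the wall over each). They drop over the cross's arms with about 1.5 play each side; a turn of 90 degrees at most, under 2 to 6 N, finds it.
- bowl_rim (a point): Centre of the bowl's mouth, 40 over its foot. The wall is a straight cylinder, 64 outside diameter and 3 thick, for the upper 23; grasp it across there from above. Below it narrows to 54. Inner floor 29 under this point, 44 across, widening to 58 at the mouth.
- tare (a joint): Travel of the orange tare key: 0 is up, 0.003 m is fully down. It springs back; 1.4 N starts it and 4 N holds it fully down, beyond that it is solid.
- tare_top (a point): Centre of the top face of the orange tare key (28 along the slope x 34 wide), at the right of the key row seen from the robot. It stands 4 out of the panel when up, 1 when down. z points out of the panel (14 degrees from vertical, towards the robot); the key moves along -z. The other keys are flush and not to be used.
- moulding: The red moulding: a disc of 36 diameter, 5 thick, with a round upright sprue (10 diameter at its foot, 9 at the top) at its centre, its top 63 over the underside; 25 g. Origin: centre of the disc's underside; z along the sprue. Grasped by the sprue about 50 over the origin, the fingers stay above the bowl's rim.
- reject: A light grey moulding of the same shape and size as the red one; a bystander. Origin: centre of its underside.
- weight: Brass 200 g check weight with a knob, 32 diameter, 50 high; a bystander. Origin: centre of its underside.
- jar: Clear jar with a blue lid, 72 diameter, 100 high; a bystander. Origin: centre of its underside.
- tin: Blue tin of mould wax, 70 diameter, 60 high; a bystander. Origin: centre of its underside.
- scraper: Brass scraper with a wooden handle, lying flat, 180 long; a bystander. Origin: middle of its length, on the bench.
- driver: Red-handled screwdriver lying flat; a bystander. Origin: middle of its length, on the bench.
Things that resemble listed ones, but are neither listed nor needed, are in the scene too. Leave any brown or turquoise look-alike of the bowl alone.

How it is judged:
By the outcome, as a careful person would: the job done as asked, in the order asked, and still so for the second after the job is handed in, with the robot touching nothing.
It also fails if it takes over 72 s, if anything falls off the work surface, if the arm or the gripper's body presses on something with over 40 N, if the wrist force passes 120 N, or if a joint passes its speed limit or range.

## Working session

There is one attempt and no reset: what is moved stays moved. The work goes in short steps, Python scripts to look and compute and a tool call to move; the robot and the scene stay as the last step left them, time stands still between calls to the robot, and variables do not carry over. Pictures are saved under pics/ and viewed, at most 12 in all, crops included, and the job is handed in when it is done.

Besides the shell and the picture viewer there is one more tool, called after "Emit:" as name(argument=value, ...) on one line, values as JSON. send_rows: Moves the arm, as the interface text tells. Its arguments: {"type":"object","properties":{"motion":{"type":"array"},"squeeze":{"type":"number"}},"required":["motion"]}

```bash
mkdir -p pics
cat > h.py <<'E'
import numpy as np, cv2
from workcell import env, eyes
def grab(n):
    f=eyes.grab_frame(n); np.savez(f'pics/{n}.npz',**{k:np.array(v) for k,v in f.items()}); return f
def load(n): return dict(np.load(f'pics/{n}.npz'))
def K(f): return np.array([[f['fx'],0,f['cx']],[0,f['fy'],f['cy']],[0,0,1.]])
def save(f,name,box=None,s=1):
    im=f['pixels'][:,:,::-1]
    if box: u0,v0,u1,v1=box; im=im[v0:v1,u0:u1]
    cv2.imwrite(name,cv2.resize(np.ascontiguousarray(im),None,fx=s,fy=s,interpolation=cv2.INTER_CUBIC))
def ray(f,u,v):
    p=cv2.undistortPoints(np.array([[[u,v]]],float),K(f),np.array(f['distortion'],float))[0,0]
    R=np.array(f['R']);t=np.array(f['t']).ravel()
    return -R.T@t, R.T@np.array([p[0],p[1],1.])
def atz(f,u,v,z):
    c,d=ray(f,u,v); return c+d*(z-c[2])/d[2]
def atd(f,u,v):
    c,d=ray(f,u,v); return c+d*float(f['depth'][int(round(v)),int(round(u))])
def cloud(f):
    h,w=f['depth'].shape; uu,vv=np.meshgrid(np.arange(w),np.arange(h))
    p=cv2.undistortPoints(np.stack([uu,vv],-1).reshape(-1,1,2).astype(float),K(f),np.array(f['distortion'],float)).reshape(h,w,2)
    R=np.array(f['R']);t=np.array(f['t']).ravel();d=f['depth'][...,None]
    return (np.concatenate([p,np.ones((h,w,1))],-1)*d-t)@R
E
python3 - <<'E'
from h import *
for n in("scene","top"):
    f=grab(n); save(f,f'pics/{n}0.png',s=1.42); print(n,f['fx'],-np.array(f['R']).T@np.array(f['t']),np.round(f['R'],2).tolist())
E
```

```text
scene 403.62968410841614 [1046.55584908  667.70615993  651.28860644] [[-0.76, 0.65, -0.01], [0.36, 0.41, -0.84], [-0.54, -0.64, -0.55]]
top 455.5547243523016 [ 191.42148694    8.42622578 1391.39429546] [[0.0, -1.0, 0.0], [-0.98, -0.01, -0.22], [0.22, -0.0, -0.98]]
```

View pics/scene0.png

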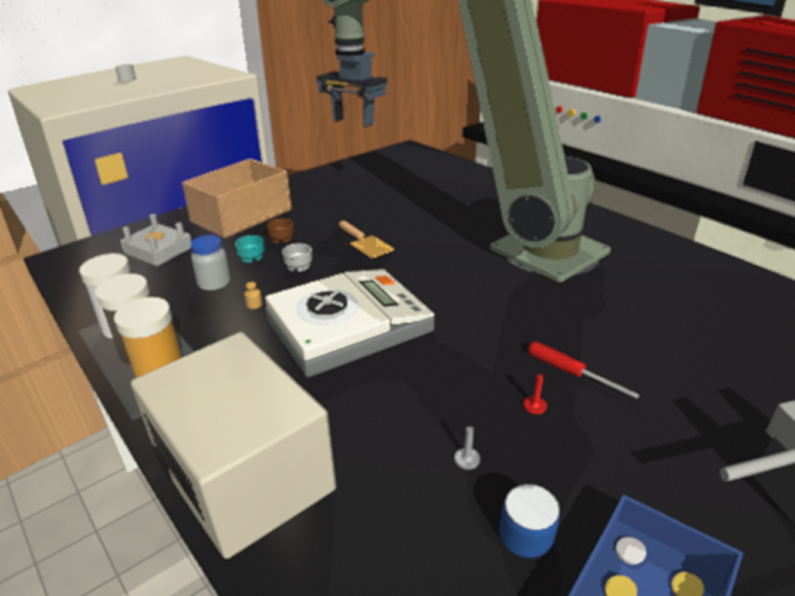

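View pics/top0.png

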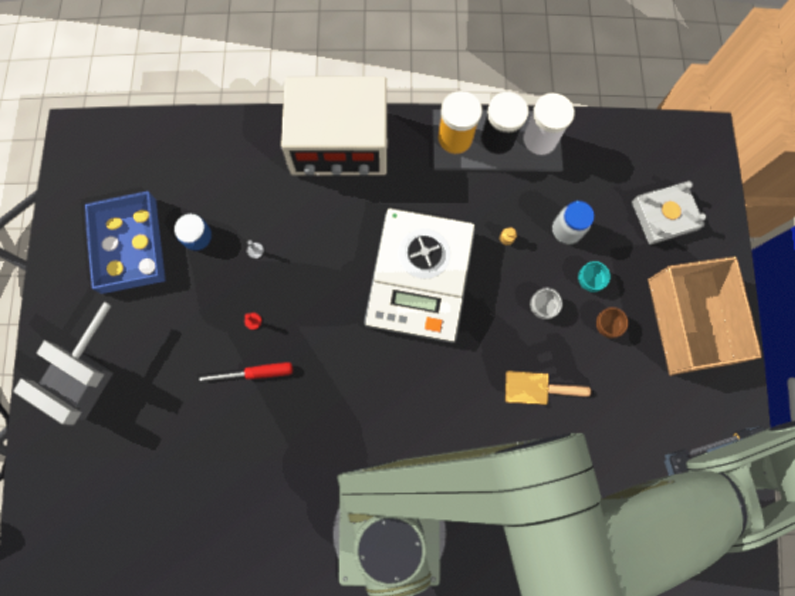

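The pictures show three bowls in the top view (x1.42 pixels): grey steel (546,303), turquoise (594,276) and brown (612,322). The steel one is the one meant, because it is uncoloured. The red moulding is at (252,321) with the grey reject at (255,250), and the balance is at (420,275) with its orange key at (433,325). I'll confirm these in a composite crop.

Run:
```python
from h import *
f=load('top');g=load('scene')
def c(f,b): u0,v0,u1,v1=b; return cv2.resize(np.ascontiguousarray(f['pixels'][v0:v1,u0:u1,::-1]),(400,300),interpolation=cv2.INTER_CUBIC)
a=c(f,(350,180,430,240)); b=c(f,(255,145,335,205)); d=c(g,(170,155,250,215)); e=c(f,(160,195,240,255))
cv2.imwrite('pics/c1.png',np.vstack([np.hstack([a,b]),np.hstack([d,e])]))
P=cloud(f)
# bowl: points in region
m=np.zeros(P.shape[:2],bool); m[195:232,368:402]=1
Q=P[m]; q=Q[(Q[:,2]>34)&(Q[:,2]<50)]; print('rim pts',len(q),q[:,:2].min(0),q[:,:2].max(0),np.median(q[:,2]))
for n,b in(('red',(165,215,210,245)),):
    m=np.zeros(P.shape[:2],bool); m[b[1]:b[3],b[0]:b[2]]=1
    Q=P[m]; q=Q[(Q[:,2]>3)]; print(n,len(q),q.min(0),q.max(0)); q=Q[Q[:,2]>25];print(len(q),q.mean(0) if len(q) else '')
# bench and balance deck
m=(P[...,2]>60)&(P[...,2]<73); m[:140]=0;m[245:]=0;m[:,:255]=0;m[:,340:]=0
print('deck',cv2.minAreaRect(P[m][:,:2].astype(np.float32)), np.median(P[m][:,2]))
px=f['pixels'].astype(int); o=(px[...,0]>180)&(px[...,1]<140)&(px[...,2]<90); o[:, :290]=0;o[:,320:]=0;o[:215]=0;o[240:]=0
print('tare',o.sum(),P[o].mean(0),np.argwhere(o).mean(0)[::-1],cv2.minAreaRect(P[o][:,:2].astype(np.float32)))
```

```text
rim pts 82 [ 451.37939197 -371.33990334] [ 515.74556762 -306.13551688] 38.82460298671404
red 220 [191.42148694   8.42622578   3.00536208] [ 481.66539369  341.51780432 1391.39429546]
27 [369.82543979 211.86300035 447.09140814]
deck ((556.1336059570312, -67.5440673828125), (190.0965576171875, 231.73255920410156), 79.4337387084961) 66.52798699886345
tare 10 [ 428.99293755 -102.712757     55.34409291] [308.6 229.3] ((428.197265625, -103.41740417480469), (6.364410400390625, 16.379791259765625), 44.14738845825195)
```

View pics/c1.png

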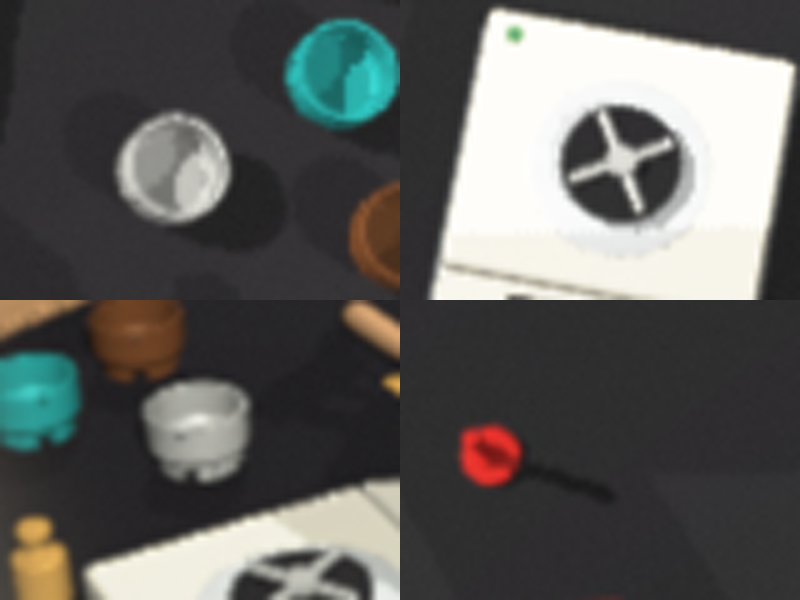

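```bash
cat >> h.py <<'E'
def proj(f,X):
    return cv2.projectPoints(np.array(X,float).reshape(-1,1,3),cv2.Rodrigues(np.array(f['R'],float))[0],np.array(f['t'],float).ravel(),K(f),np.array(f['distortion'],float))[0].reshape(-1,2)
E
python3 - <<'E'
from h import *
f=load('top');g=load('scene')
s=env.state(); print({k:np.round(s[k],2).tolist() for k in('ee_pos','ee_rot','force','gripper_width')})
c=lambda a,b:(255+(a-400)/5-.4,145+b/5-.4)
print('cross mid',atz(f,*c(622,162),84))
for a,b in(((605,110),(640,212)),((570,178),(672,143))):
    p,q=[atz(f,*c(*x),84) for x in(a,b)]; d=q-p; print('arm mid',(p+q)/2,np.degrees(np.arctan2(d[1],d[0]))%90,np.linalg.norm(d))
print('bowl',atz(f,350+173.5/5-.4,180+168/5-.4,40))
# unwrap wall of bowl from scene view and cross from scene
B=atz(f,350+173.5/5-.4,180+168/5-.4,40)[:2]
th=np.radians(np.arange(-60,160,.5)); zz=np.arange(42,-1,-.25)
T,Z=np.meshgrid(th,zz); r=np.where(Z>17,32,np.where(Z>8,25.5+(Z-8)*6.5/9,25.5))
X=np.stack([B[0]+r*np.cos(T),B[1]+r*np.sin(T),Z],-1); uv=proj(g,X).astype(np.float32).reshape(*T.shape,2)
im=cv2.remap(np.ascontiguousarray(g['pixels'][:,:,::-1]),uv[...,0],uv[...,1],cv2.INTER_CUBIC)
w=cv2.resize(im,None,fx=1.8,fy=1.8)
for a in range(-60,160,20): cv2.putText(w,str(a),(int((a+60)*3.6),300),0,.4,(0,255,0)) ; cv2.line(w,(int((a+60)*3.6),0),(int((a+60)*3.6),8),(0,255,0))
u0=170;v0=155;z=g['pixels'][180:210,190:230,::-1]; z=cv2.resize(np.ascontiguousarray(g['pixels'][168:204,190:230,::-1]),(330,297),interpolation=cv2.INTER_CUBIC)
k=cv2.resize(np.ascontiguousarray(f['pixels'][205:245,255:325,::-1]),(460,263),interpolation=cv2.INTER_CUBIC)
out=np.zeros((600,800,3),np.uint8); out[:w.shape[0],:w.shape[1]]=w[:600,:800]; out[303:600,:330]=z; out[303:566,335:795]=k
cv2.imwrite('pics/c2.png',out)
# red stuff
c3=lambda a,b:(160+(a-400)/5-.4,195+(b-300)/5-.4)
print('disc from top',atz(f,*c3(490,456),5)); 
px=g['pixels'].astype(int); o=(px[...,0]>130)&(px[...,1]<70)&(px[...,2]<70); o[:258]=0;o[295:]=0;o[:,:365]=0;o[:,390:]=0
ys,xs=np.nonzero(o); print('scene red',xs.min(),xs.max(),ys.min(),ys.max())
for v in range(ys.min(),ys.max()+1): print(v,xs[ys==v].min(),xs[ys==v].max(),end='; ')
px=f['pixels'].astype(int); o=(px[...,0]>100)&(px[...,1]<70)&(px[...,2]<70); o[:215]=0;o[240:]=0;o[:,:160]=0;o[:,200:]=0
ys,xs=np.nonzero(o); print('top red',xs.min(),xs.max(),ys.min(),ys.max(),xs.mean(),ys.mean())
E
```

```text
{'ee_pos': [148.16, -555.13, 213.21], 'ee_rot': [-179.91, -0.0, 14.94], 'force': [0.37, -0.59, 0.01], 'gripper_width': 91.14}
cross mid [582.49308076 -73.63175159  84.        ]
arm mid [583.29603166 -73.88814345  84.        ] 17.793926737524913 66.68498806784937
arm mid [583.45708799 -73.11645998  84.        ] 19.94103852520246 65.20335994641758
bowl [ 482.49688112 -336.92816048   40.        ]
disc from top [446.56576682 299.78631492   5.        ]
scene red 369 384 264 290
264 379 381; 265 379 381; 266 379 381; 267 379 381; 268 379 381; 269 378 381; 270 378 381; 271 378 380; 272 378 380; 273 378 380; 274 377 380; 275 377 380; 276 377 380; 277 377 379; 278 377 379; 279 376 379; 280 376 380; 281 370 381; 282 370 382; 283 369 383; 284 369 384; 285 369 384; 286 370 384; 287 371 384; 288 372 383; 289 372 383; 290 374 382; top red 172 183 220 231 177.3008130081301 225.33333333333334
```

View pics/c2.png

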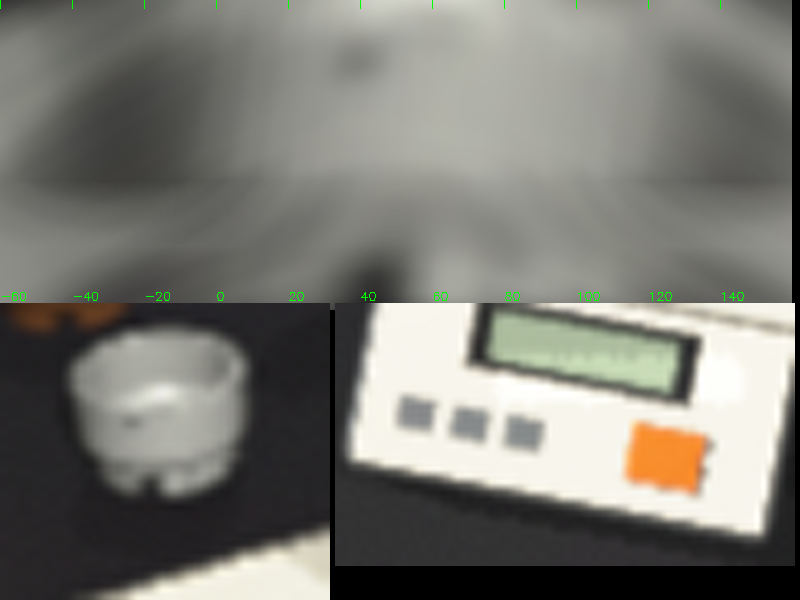

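The steel bowl's dot is at about 40° and its foot notch at about 43° around it. The cross arms lie at about 19°. The orange key is at crop (667,457), which is top-view pixel (305.1,228.0). Next I refine the positions.

Run:
```python
from h import *
from scipy.optimize import least_squares
f=load('top');g=load('scene')
print('key',atd(f,305.1,228), atz(f,305.1,228,57)); P=cloud(f); print(P[225:232,302:309,2].round(1).tolist()[::3])
print('sprue top (scene)',atz(g,380,263.7,63),'disc (scene)',atz(g,376.5,285.5,5),'disc top',atz(f,177.3,225.3,5))
px=f['pixels'].astype(int)
# outline of bowl by brightness vs. bench, compare projected rim circle r=32 z=40
b=px[:,:,1]
def edge(c0,z,r,lo,hi,sgn,angs,F=f):
    gr=cv2.GaussianBlur(F['pixels'][:,:,1].astype(np.float32),(0,0),.7); pts=[]
    for a in np.radians(angs):
        rr=np.arange(lo,hi,.25); X=np.c_[c0[0]+rr*np.cos(a),c0[1]+rr*np.sin(a),0*rr+z]
        uv=proj(F,X).astype(np.float32); v=cv2.remap(gr,uv[:,0].reshape(-1,1),uv[:,1].reshape(-1,1),cv2.INTER_CUBIC).ravel()
        d=np.gradient(v)*sgn; k=d.argmax(); pts.append(X[k,:2])
    pts=np.array(pts); s=least_squares(lambda p:np.hypot(*(pts-p[:2]).T)-p[2],[*c0,r],loss='soft_l1',f_scale=1); return s.x,np.abs(s.fun).mean()
print('rim',edge((482.5,-337),40,32,26,38,-1,range(0,360,10)))
print('plate',edge((583,-73.5),78,37,31,43,1,range(0,360,10)), edge((583,-73.5),78,37,31,43,1,range(20,200,10)))
print('plate scene',edge((583,-73.5),78,37,31,43,1,range(0,360,10),g))
print('rim scene',edge((482.5,-337),40,32,26,38,-1,range(-130,260,10),g))
```

```text
key [432.1835527  -92.01929569  59.21691913] [432.58421258 -92.18645031  57.        ]
[[54.5, 56.7, 53.1, 57.1, 59.5, 60.8, 57.3], [55.4, 56.0, 58.0, 59.2, 54.5, 53.8, 59.1], [48.2, 49.0, 49.3, 54.0, 49.9, 53.3, 49.3]]
sprue top (scene) [443.20018658 301.5464257   63.        ] disc (scene) [450.12979011 306.51873828   5.        ] disc top [448.1394419 300.8054175   5.       ]
rim (array([ 483.01939413, -337.13466977,   34.04380572]), np.float64(1.3161220318770237))
plate (array([583.29767904, -73.24364818,  36.78728389]), np.float64(0.9238475196918391)) (array([583.39037915, -73.12342718,  36.75783819]), np.float64(0.7920886067869728))
plate scene (array([584.06117537, -68.14705848,  37.32713382]), np.float64(1.105044038392167))
rim scene (array([ 483.69111831, -334.2330101 ,   33.37707476]), np.float64(1.6220311194843504))
```

Emit:
send_rows(motion=[[0.67, 0.44, -0.17, 0, 0, 0, 0.76], [0.67, 0.44, -0.17, 0, 0, 0, 0.76], [0.67, 0.44, -0.17, 0, 0, 0, 0.76], [0.67, 0.44, -0.17, 0, 0, 0, 0.76], [0.67, 0.44, -0.17, 0, 0, 0, 0.76], [0.67, 0.44, -0.17, 0, 0, 0, 0.76], [0.67, 0.44, -0.17, 0, 0, 0, 0.76], [0.67, 0.44, -0.17, 0, 0, 0, 0.76], [0.67, 0.44, -0.2, 0, 0, 0, 0.76], [0.67, 0.44, -0.25, 0, 0, 0, 0.76], [0.67, 0.44, -0.3, 0, 0, 0, 0.76], [0.67, 0.44, -0.34, 0, 0, 0, 0.76], [0.67, 0.44, -0.37, 0, 0, 0, 0.76], [0.67, 0.44, -0.4, 0, 0, 0, 0.76], [0.67, 0.44, -0.4, 0, 0, 0, 0.76], [0.67, 0.44, -0.4, 0, 0, 0, 0.76]], squeeze=6)

```text
time_s: 2.1
ee_pos: [483.6, -336.0, 14.4]
ee_rot: [179.9, -0.0, 14.9]
force: [0.9, 0.2, 0.3]
gripper_width: 80.3
gripper_force: 0.0
```

Emit:
send_rows(motion=[[0, 0, 0, 0, 0, 0, 0.3], [0, 0, 0, 0, 0, 0, 0.3], [0, 0, 0, 0, 0, 0, 0.3], [0, 0, 0, 0, 0, 0, 0.3], [0, 0, 0, 0, 0, 0, 0.76], [0, 0, 0, 0, 0, 0, 0.76], [0, 0, 0, 0, 0, 0, 0.76], [0, 0, 0, 0, 0, 0.17, 0.76], [0, 0, 0, 0, 0, 0.34, 0.76], [0, 0, 0, 0, 0, 0.5, 0.76], [0, 0, 0, 0, 0, 0.67, 0.76], [0, 0, 0, 0, 0, 0.84, 0.76], [0, 0, 0, 0, 0, 1, 0.76], [0, 0, 0, 0, 0, 1, 0.76]])

```text
time_s: 3.85
ee_pos: [483.1, -335.4, 13.8]
ee_rot: [-180.0, -0.0, 74.8]
force: [0.8, -0.2, 0.2]
gripper_width: 80.2
gripper_force: 0.0
```

Emit:
send_rows(motion=[[0, 0, 0, 0, 0, 0.17, 0.76], [0, 0, 0, 0, 0, 0.34, 0.76], [0, 0, 0, 0, 0, 0.5, 0.76], [0, 0, 0, 0, 0, 0.5, 0.76], [0, 0, 0, 0, 0, 0.5, 0.3], [0, 0, 0, 0, 0, 0.5, 0.3], [0, 0, 0, 0, 0, 0.5, 0.3], [0, 0, 0, 0, 0, 0.5, 0.3]])

```text
time_s: 4.85
ee_pos: [483.2, -335.5, 13.9]
ee_rot: [-180.0, -0.0, 104.9]
force: [-0.4, -0.3, 0.2]
gripper_width: 64.1
gripper_force: 6.0
```

Emit:
send_rows(motion=[[0, 0, 0, 0, 0, 0, 0.76], [0, 0, 0, 0, 0, 0, 0.76], [0, 0, 0, 0, 0, 0, 0.76], [0, 0, 0.08, 0, 0, 0, 0.76], [0, 0, 0.2, 0, 0, 0, 0.76], [-0.3, -0.3, 0.28, 0, 0, 0, 0.76], [-0.4, -0.3, 0.28, 0, 0, 0, 0.76], [-0.4, -0.3, 0.28, 0, 0, 0, 0.76], [-0.4, -0.3, 0.28, 0, 0, 0, 0.76], [-0.4, -0.3, 0.28, 0, 0, 0, 0.76], [-0.4, -0.3, 0.28, 0, 0, 0, 0.76]])

```text
time_s: 6.22
ee_pos: [283.2, -485.4, 153.9]
ee_rot: [180.0, -0.0, 104.9]
force: [-0.1, -0.0, -0.6]
gripper_width: 80.4
gripper_force: 0.0
```

```bash
cat >> h.py <<'E'
from scipy.optimize import least_squares
def edge(F,c0,z,r,lo,hi,sgn,angs):
    gr=cv2.GaussianBlur(F['pixels'][:,:,1].astype(np.float32),(0,0),.7); pts=[]
    for a in np.radians(angs):
        rr=np.arange(lo,hi,.25); X=np.c_[c0[0]+rr*np.cos(a),c0[1]+rr*np.sin(a),0*rr+z]
        uv=proj(F,X).astype(np.float32); v=cv2.remap(gr,uv[:,0].reshape(-1,1),uv[:,1].reshape(-1,1),cv2.INTER_CUBIC).ravel()
        d=np.gradient(v)*sgn; pts.append(X[d.argmax(),:2])
    pts=np.array(pts); s=least_squares(lambda p:np.hypot(*(pts-p[:2]).T)-p[2],[*c0,r],loss='soft_l1',f_scale=1); return s.x.round(2)
E
python3 - <<'E'
from h import *
f=grab('top');g=grab('scene')
print('rim',edge(f,(483,-336),40,32,26,38,-1,range(0,360,10)),edge(g,(483,-335),40,32,26,38,-1,range(-130,260,10)))
print('plate',edge(f,(583,-73.5),78,37,31,43,1,range(0,360,10)),edge(g,(583,-70),78,37,31,43,1,range(0,360,10)))
def c(f,b): u0,v0,u1,v1=b; return cv2.resize(np.ascontiguousarray(f['pixels'][v0:v1,u0:u1,::-1]),(400,300),interpolation=cv2.INTER_CUBIC)
cv2.imwrite('pics/c3.png',np.vstack([np.hstack([c(f,(364,198,404,228)),c(g,(188,168,228,198))]),np.hstack([c(f,(279,162,319,192)),c(g,(208,195,248,225))])]))
E
```

```text
rim [ 483.4  -334.81   34.06] [ 483.52 -334.04   32.97]
plate [583.48 -73.56  36.89] [585.35 -67.48  38.12]
```

View pics/c3.png

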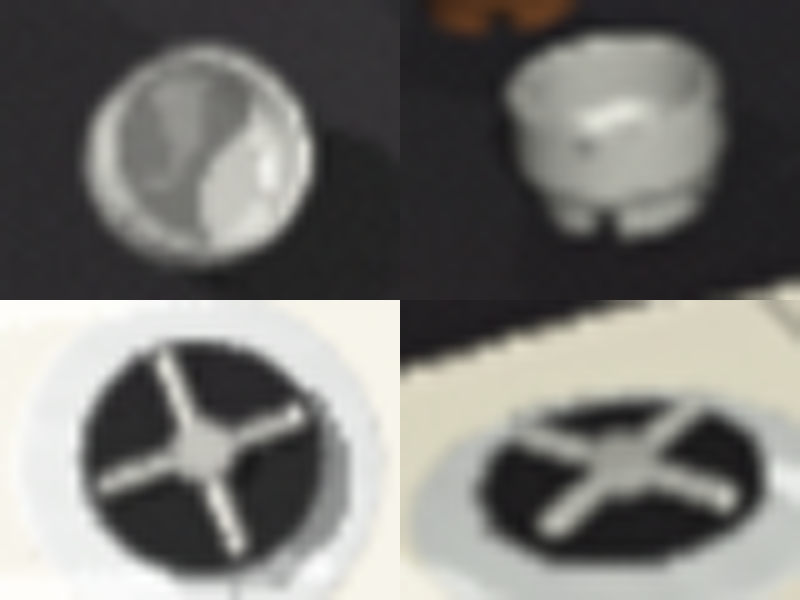

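The bowl rim is centred at about (208,148) in the top crop. The cross is at about (201,449) in the top crop and (626,463) in the scene crop, with its arms clearly visible.

Run:
```python
from h import *
f=load('top');g=load('scene')
print('rim',atz(f,384.35,212.35,40).round(1))
T=lambda a,b:(279+a/10-.45,162+(b-300)/10-.45)
S=lambda a,b:(208+(a-400)/10-.45,195+(b-300)/10-.45)
for F,C,z,ps in((f,T,84,[((163,347),(237,550)),((105,488),(298,410))]),(g,S,83,[((548,525),(700,405)),((520,435),(735,495))])):
    for p,q in ps:
        a=atz(F,*C(*p),z);b=atz(F,*C(*q),z);d=b-a;print(((a+b)/2).round(1),np.linalg.norm(d).round(1),np.degrees(np.arctan2(d[1],d[0]))%90)
# predicted rim/bowl in both at known pose
th=np.radians(np.arange(0,360,15)); X=np.c_[483.2+32*np.cos(th),-335.7+32*np.sin(th),40+0*th]
for n,F,(u0,v0) in(('t',f,(364,198)),('s',g,(188,168))):
    p=proj(F,X); print(n,((p.min(0)-[u0,v0]+.45)*10).round(),((p.max(0)-[u0,v0]+.45)*10).round())
```

```text
rim [ 485.2 -337.2   40. ]
[584.5 -72.2  84. ] 66.8 18.868284981752794
[584.2 -72.8  84. ] 63.1 23.072932404384105
[584.1 -66.4  83. ] 64.2 17.77102214081745
[584.3 -65.9  83. ] 64.7 22.87012042359605
t [100.  52.] [306. 257.]
s [108.  33.] [310. 129.]
```

Emit:
send_rows(motion=[[0.4, 0.3, 0, 0, 0, 0, 0.76], [0.4, 0.3, 0, 0, 0, 0, 0.76], [0.4, 0.3, 0, 0, 0, 0, 0.76], [0.4, 0.3, 0, 0, 0, 0, 0.76], [0.4, 0.3, -0.07, 0, 0, 0, 0.76], [0.4, 0.3, -0.14, 0, 0, 0, 0.76], [0.4, 0.3, -0.2, 0, 0, 0, 0.76], [0.4, 0.3, -0.25, 0, 0, 0, 0.76], [0.4, 0.3, -0.28, 0, 0, 0, 0.76], [0.4, 0.3, -0.28, 0, 0, 0, 0.76], [0.4, 0.3, -0.28, 0, 0, 0, 0.3], [0.4, 0.3, -0.28, 0, 0, 0, 0.3], [0.4, 0.3, -0.28, 0, 0, 0, 0.3], [0.4, 0.3, -0.28, 0, 0, 0, 0.3], [0.4, 0.3, -0.26, 0, 0, 0, 0.3], [0.4, 0.3, -0.2, 0, 0, 0, 0.3], [0.4, 0.3, -0.1, 0, 0, 0, 0.3], [0.4, 0.3, -0.03, 0, 0, 0, 0.3], [0.4, 0.3, -0.02, 0, 0, 0, 0.3], [0.4, 0.3, -0.02, 0, 0, 0, 0.3]], squeeze=10)

```text
time_s: 8.82
ee_pos: [482.6, -335.1, 143.1]
ee_rot: [-179.9, -0.1, 104.9]
force: [-1.6, -0.0, -1.6]
gripper_width: 63.9
gripper_force: 10.0
```

Emit:
send_rows(motion=[[0.04, 0.1, 0, 0, 0, -0.04, 0.3], [0.08, 0.2, 0, 0, 0, -0.08, 0.3], [0.12, 0.3, 0, 0, 0, -0.12, 0.3], [0.16, 0.42, 0, 0, 0, -0.16, 0.3], [0.198, 0.53, 0, 0, 0, -0.167, 0.3], [0.198, 0.53, 0, 0, 0, -0.167, 0.3], [0.198, 0.53, -0.03, 0, 0, -0.167, 0.3], [0.198, 0.53, -0.06, 0, 0, -0.167, 0.3], [0.198, 0.53, -0.08, 0, 0, -0.167, 0.3], [0.198, 0.53, -0.08, 0, 0, -0.167, 0.3], [0.198, 0.53, -0.08, 0, 0, -0.167, 0.3]])

```text
time_s: 10.2
ee_pos: [582.5, -71.0, 104.3]
ee_rot: [180.0, 0.0, 94.9]
force: [-0.4, -1.0, -0.9]
gripper_width: 64.0
gripper_force: 10.0
```

Run:
```python
from h import *
s=env.state(); print({k:np.round(s[k],2).tolist() for k in('ee_pos','ee_rot','force','torque')})
f=grab('top');g=grab('scene')
def c(f,b): u0,v0,u1,v1=b; return cv2.resize(np.ascontiguousarray(f['pixels'][v0:v1,u0:u1,::-1]),(400,400),interpolation=cv2.INTER_CUBIC)
cv2.imwrite('pics/c4.png',np.hstack([c(f,(270,145,330,205)),c(g,(200,170,260,230))]))
```

```text
{'ee_pos': [582.5, -71.05, 104.25], 'ee_rot': [179.96, 0.01, 94.88], 'force': [-0.4, -1.0, -0.86], 'torque': [-0.03, -0.09, -0.03]}
```

View pics/c4.png

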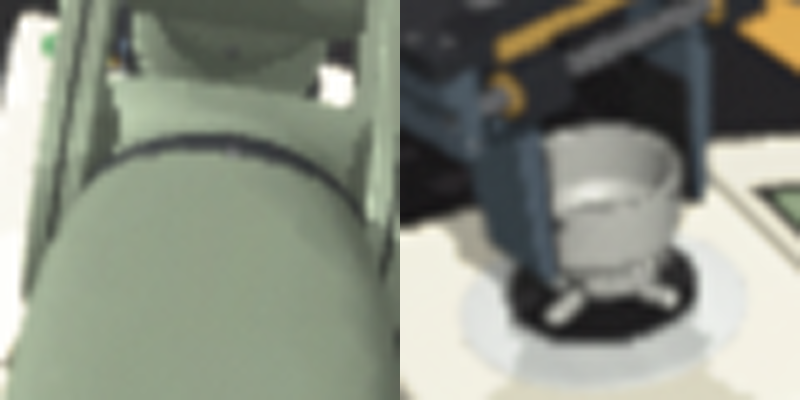

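The bowl hangs centred over the cross, with two arms showing below the foot at (565,305) and (655,290). I'll lower it gently.

Emit:
send_rows(motion=[[0, 0, -0.004, 0, 0, 0, 0.3], [0, 0, -0.008, 0, 0, 0, 0.3], [0, 0, -0.012, 0, 0, 0, 0.3], [0, 0, -0.014, 0, 0, 0, 0.3], [0, 0, -0.014, 0, 0, 0, 0.3], [0, 0, -0.014, 0, 0, 0, 0.3]])

```text
time_s: 11.05
ee_pos: [582.4, -70.6, 97.3]
ee_rot: [180.0, 0.0, 94.9]
force: [0.1, -0.3, 3.0]
gripper_width: 63.4
gripper_force: 10.0
```

Emit:
send_rows(motion=[[0, 0, 0, 0, 0, -0.05, 0.3], [0, 0, 0, 0, 0, -0.08, 0.3], [0, 0, 0, 0, 0, -0.1, 0.3], [0, 0, 0, 0, 0, -0.1, 0.3]])

```text
time_s: 11.55
ee_pos: [582.5, -70.9, 96.8]
ee_rot: [180.0, 0.0, 88.9]
force: [-0.0, -1.1, 0.6]
gripper_width: 63.7
gripper_force: 10.0
```

Emit:
send_rows(motion=[[0, 0, 0, 0, 0, -0.03, 0.3], [0, 0, 0, 0, 0, -0.03, 0.3]])

```text
time_s: 11.8
ee_pos: [582.2, -70.6, 96.7]
ee_rot: [-180.0, 0.0, 87.1]
force: [0.4, -1.4, -1.8]
gripper_width: 63.6
gripper_force: 10.0
```

Run:
```python
from h import *
for i in range(4):
    s=env.state(); print(np.round(s['force'],2),np.round(s['torque'],2),np.round(s['ee_pos'],2)); eyes.grab_frame('scene')
```

```text
[ 0.4  -1.39 -1.77] [-0.16 -0.27 -0.03] [582.18 -70.62  96.75]
[ 0.37 -0.65 -0.99] [-0.15 -0.16  0.03] [582.17 -70.62  96.75]
[ 0.83 -0.96 -0.99] [-0.13 -0.18 -0.01] [582.15 -70.61  96.78]
[ 0.63 -1.25 -0.58] [-0.12 -0.15  0.01] [582.17 -70.59  96.79]
```

Emit:
send_rows(motion=[[0, 0, -0.002, 0, 0, -0.015, 0.3], [0, 0, -0.004, 0, 0, -0.03, 0.3], [0, 0, -0.004, 0, 0, -0.03, 0.3], [0, 0, -0.004, 0, 0, -0.03, 0.3]])

```text
time_s: 12.5
ee_pos: [582.1, -70.6, 94.8]
ee_rot: [-180.0, -0.0, 85.3]
force: [0.9, -0.6, -1.8]
gripper_width: 64.1
gripper_force: 10.0
```

No contact force, so it is dropping in. I'll keep lowering.

Emit:
send_rows(motion=[[0, 0, -0.002, 0, 0, 0, 0.3], [0, 0, -0.003, 0, 0, 0, 0.3], [0, 0, -0.004, 0, 0, 0, 0.3], [0, 0, -0.004, 0, 0, 0, 0.3]])

```text
time_s: 13.0
ee_pos: [582.2, -70.5, 93.1]
ee_rot: [180.0, -0.0, 85.3]
force: [-0.7, -0.7, -0.6]
gripper_width: 63.7
gripper_force: 10.0
```

Emit:
send_rows(motion=[[0, 0, -0.002, 0, 0, 0, 0.3], [0, 0, -0.003, 0, 0, 0, 0.3], [0, 0, -0.003, 0, 0, 0, 0.3]])

```text
time_s: 13.38
ee_pos: [582.3, -70.5, 91.8]
ee_rot: [180.0, -0.0, 85.3]
force: [-1.0, 0.3, 3.1]
gripper_width: 63.8
gripper_force: 10.0
```

Emit:
send_rows(motion=[[0, 0, 0.001, 0, 0, 0, 0.3], [0, 0, 0.001, 0, 0, 0, 0.76], [0, 0, 0.001, 0, 0, 0, 0.76], [0, 0, 0.001, 0, 0, 0, 0.76], [0, 0, 0.03, 0, 0, 0, 0.76], [0, 0, 0.08, 0, 0, 0, 0.76], [0, 0, 0.15, 0, 0, 0, 0.76], [0, 0, 0.2, 0, 0, 0, 0.76], [-0.1, 0, 0.25, 0, 0, 0, 0.76], [-0.2, 0.1, 0.25, 0, 0, 0, -1], [-0.3, 0.3, 0.25, 0, 0, 0, -1], [-0.4, 0.4, 0.2, 0, 0, 0, -1], [-0.4, 0.4, 0.2, 0, 0, 0, -1], [-0.4, 0.4, 0.2, 0, 0, 0, -1]])

```text
time_s: 15.12
ee_pos: [379.6, 131.4, 191.8]
ee_rot: [-180.0, -0.0, 85.6]
force: [0.4, -0.1, 0.3]
gripper_width: 33.1
gripper_force: 0.0
```

Run:
```python
from h import *
f=grab('top');g=grab('scene')
print('rim',edge(f,(582,-71),118,32,26,38,1,range(-90,90,10)))
def c(f,b): u0,v0,u1,v1=b; return cv2.resize(np.ascontiguousarray(f['pixels'][v0:v1,u0:u1,::-1]),(400,400),interpolation=cv2.INTER_CUBIC)
cv2.imwrite('pics/c5.png',np.hstack([c(f,(270,150,340,220)),c(g,(205,180,245,220))]))
```

```text
rim [576.94 -72.16  33.97]
```

View pics/c5.png

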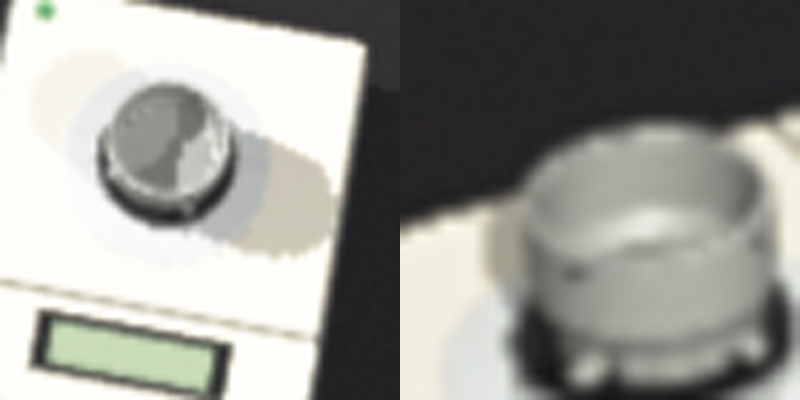

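The bowl sits level with the cross arms showing through the notches at (590,368) and (748,345). Next is the tare key.

Emit:
send_rows(motion=[[0.02, -0.11, 0, -0.02, -0.1, -0.04, -1], [0.05, -0.22, 0, -0.04, -0.2, -0.08, -1], [0.07, -0.33, 0, -0.045, -0.229, -0.11, -1], [0.09, -0.44, -0.04, -0.045, -0.229, -0.11, -1], [0.09, -0.442, -0.1, -0.045, -0.229, -0.11, -1], [0.09, -0.442, -0.17, -0.045, -0.229, -0.11, -1], [0.09, -0.442, -0.226, -0.045, -0.229, -0.11, -1], [0.09, -0.442, -0.226, -0.045, -0.229, -0.11, -1], [0.09, -0.442, -0.226, -0.045, -0.229, -0.11, -1]])

```text
time_s: 16.35
ee_pos: [428.7, -92.7, 79.7]
ee_rot: [165.9, 0.8, 78.5]
force: [0.2, -0.5, 0.1]
gripper_width: 0.5
gripper_force: 0.0
```

Run:
```python
from h import *
s=env.state(); print({k:np.round(s[k],2).tolist() for k in('time_s','ee_pos','ee_rot','force','gripper_width')})
from scipy.spatial.transform import Rotation as Ro
print(Ro.from_euler('xyz',s['ee_rot'],degrees=True).as_matrix().round(3))
g=grab('scene')
print('tcp px',proj(g,[s['ee_pos'],[430.3,-90.7,54.5]]))
save(g,'pics/c6.png',(235,160,315,220),8)
```

```text
{'time_s': 16.35, 'ee_pos': [428.68, -92.71, 79.74], 'ee_rot': [165.87, 0.77, 78.53], 'force': [0.16, -0.54, 0.12], 'gripper_width': 0.49}
[[ 0.199  0.951  0.237]
 [ 0.98  -0.19  -0.061]
 [-0.014  0.244 -0.97 ]]
tcp px [[270.21352918 187.59167636]
 [270.42929059 195.74098596]]
```

View pics/c6.png

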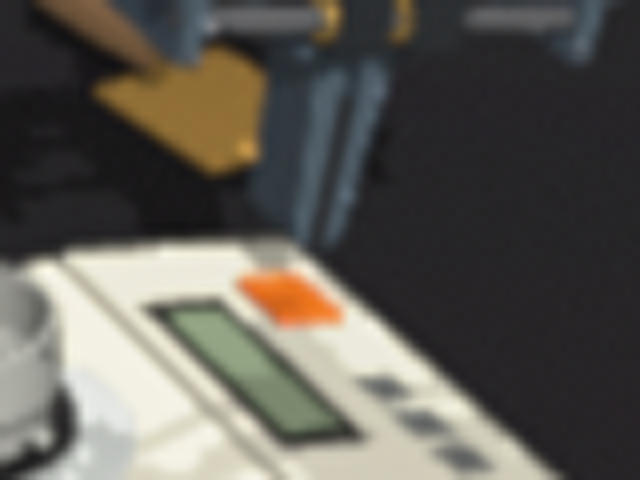

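Emit:
send_rows(motion=[[-0.008, 0.006, -0.002, 0, 0, 0, -1], [-0.004, 0.005, -0.02, 0, 0, 0, -1], [0, 0.005, -0.034, 0, 0, 0, -1], [0.002, 0.004, -0.044, 0, 0, 0, -1], [0.002, 0.004, -0.044, 0, 0, 0, -1], [0.002, 0.004, -0.044, 0, 0, 0, -1]])

```text
time_s: 17.15
ee_pos: [428.4, -89.6, 56.4]
ee_rot: [166.0, 0.8, 78.6]
force: [0.4, 1.1, -0.0]
gripper_width: 0.7
gripper_force: 0.0
```

Emit:
send_rows(motion=[[0.0005, 0, -0.002, 0, 0, 0, -1], [0.001, 0, -0.004, 0, 0, 0, -1], [0.0015, 0, -0.006, 0, 0, 0, -1], [0.0015, 0, -0.006, 0, 0, 0, -1]])

```text
time_s: 17.65
ee_pos: [429.2, -89.7, 53.6]
ee_rot: [166.0, 0.8, 78.6]
force: [-0.4, -0.6, 2.4]
gripper_width: 0.4
gripper_force: 1.2
```

Emit:
send_rows(motion=[[0.0005, 0, -0.002, 0, 0, 0, -1], [0.001, 0, -0.004, 0, 0, 0, -1], [0.001, 0, -0.004, 0, 0, 0, -1]])

```text
time_s: 18.02
ee_pos: [429.6, -89.7, 51.9]
ee_rot: [166.0, 0.8, 78.6]
force: [-3.2, -1.3, 7.5]
gripper_width: 0.5
gripper_force: 4.5
```

Emit:
send_rows(motion=[[0, 0, 0, 0, 0, 0, -1], [0, 0, 0, 0, 0, 0, -1], [0, 0, 0, 0, 0, 0, -1], [0, 0, 0, 0, 0, 0, -1], [0, 0, 0, 0, 0, 0, -1], [0, 0, 0, 0, 0, 0, -1], [0, 0, 0, 0, 0, 0, -1]])

```text
time_s: 18.9
ee_pos: [429.6, -89.7, 51.9]
ee_rot: [166.0, 0.8, 78.6]
force: [-3.3, -1.4, 8.1]
gripper_width: 0.6
gripper_force: 4.5
```

Emit:
send_rows(motion=[[-0.005, 0.001, 0.02, 0, 0, 0, -1], [-0.02, 0.004, 0.08, 0, 0, 0, -1], [-0.02, 0.1, 0.16, 0.02, 0.1, 0.05, -0.6], [0, 0.22, 0.22, 0.045, 0.229, 0.11, -0.2], [0.02, 0.34, 0.24, 0.045, 0.229, 0.11, -0.2], [0.02, 0.46, 0.24, 0.045, 0.229, 0.11, -0.2], [0.02, 0.58, 0.24, 0.045, 0.229, 0.11, -0.2], [0.02, 0.64, 0.24, 0.045, 0.229, 0.11, -0.2], [0.02, 0.64, 0.24, 0.045, 0.229, 0.11, -0.2], [0.02, 0.64, 0.24, 0.045, 0.229, 0.11, -0.2]])

```text
time_s: 20.15
ee_pos: [439.1, 229.7, 171.3]
ee_rot: [-180.0, 0.1, 85.3]
force: [0.3, 0.1, -0.0]
gripper_width: 36.3
gripper_force: 0.0
```

Run:
```python
from h import *
g=grab('scene')
def c(f,b,s): u0,v0,u1,v1=b; return cv2.resize(np.ascontiguousarray(f['pixels'][v0:v1,u0:u1,::-1]),(400,400),interpolation=cv2.INTER_CUBIC)
cv2.imwrite('pics/c7.png',np.hstack([c(g,(230,170,290,230),1),c(g,(350,240,410,300),1)]))
for b in((165,215,210,245),):pass
```

```text
(no output)
```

View pics/c7.png

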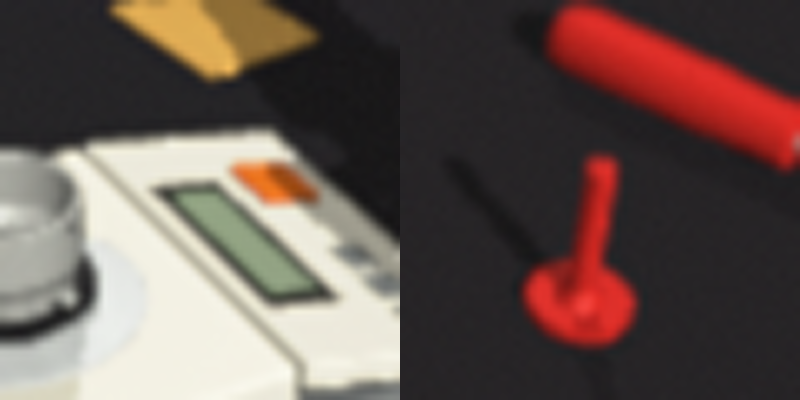

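The key is back up at (275,183). The red moulding stands upright, with its sprue top at (601,163) and disc centre at (581,300). The only other mouldings are the grey reject, which I leave. I'll descend on the red sprue.

Emit:
send_rows(motion=[[0.012, 0.145, 0, 0, 0, 0, 0], [0.012, 0.145, 0, 0, 0, 0, 0], [0.012, 0.145, -0.05, 0, 0, 0, 0], [0.012, 0.145, -0.12, 0, 0, 0, 0], [0.012, 0.145, -0.17, 0, 0, 0, 0], [0.012, 0.145, -0.17, 0, 0, 0, 0], [0.012, 0.145, -0.17, 0, 0, 0, 0]], squeeze=4)

```text
time_s: 21.08
ee_pos: [446.3, 302.5, 87.5]
ee_rot: [179.9, -0.0, 85.3]
force: [-0.6, -0.1, -0.3]
gripper_width: 45.5
gripper_force: 0.0
```

Run:
```python
from h import *
s=env.state(); p=np.array(s['ee_pos']);print(p)
g=grab('scene')
def c(f,b): u0,v0,u1,v1=b; return cv2.resize(np.ascontiguousarray(f['pixels'][v0:v1,u0:u1,::-1]),(600,600),interpolation=cv2.INTER_CUBIC)
print('sprue top/base scene',atz(g,379.7,263.8,63),atz(g,376.6,284,5))
im=c(g,(350,235,410,295))
for X in(p,[445.3,302,63],[445.3,302,5]):
    u=(proj(g,X)[0]-[350,235]+.45)*10; print(u); cv2.circle(im,tuple(int(x) for x in u),3,(0,255,0),-1)
cv2.imwrite('pics/c8.png',im)
```

```text
[446.3203804  302.54270346  87.53920462]
sprue top/base scene [443.96261877 301.30585274  63.        ] [446.0667845  303.63525561   5.        ]
[314.15038215 214.07508397]
[300.29171206 296.73657972]
[266.88464724 489.21148672]
```

View pics/c8.png

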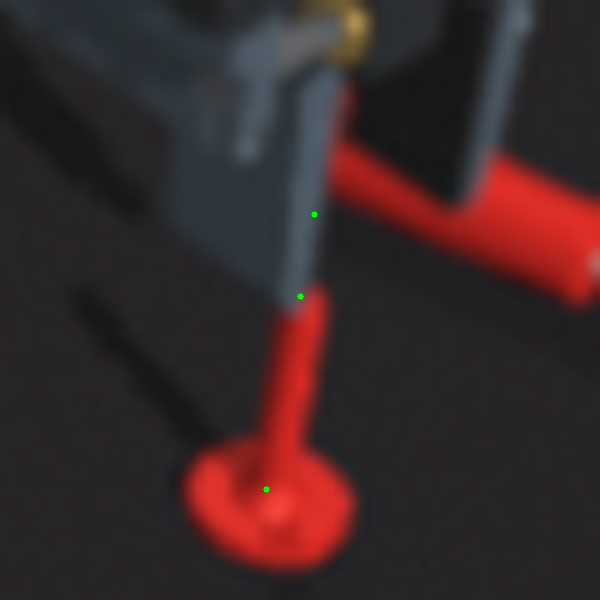

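The sprue top is at (312,287) between and below the fingers, about 1–2 mm toward −x of centre. I'll shift slightly, descend and grip.

Emit:
send_rows(motion=[[-0.003, 0.001, 0, 0, 0, 0, 0], [-0.003, 0.001, -0.04, 0, 0, 0, 0], [-0.003, 0.001, -0.08, 0, 0, 0, 0], [-0.003, 0.001, -0.1, 0, 0, 0, 0], [-0.003, 0.001, -0.109, 0, 0, 0, 0], [-0.003, 0.001, -0.109, 0, 0, 0, 0], [-0.003, 0.001, -0.109, 0, 0, 0, -0.3], [-0.003, 0.001, -0.109, 0, 0, 0, -0.5], [-0.003, 0.001, -0.109, 0, 0, 0, -0.6], [-0.003, 0.001, -0.109, 0, 0, 0, -0.7], [-0.003, 0.001, -0.109, 0, 0, 0, -0.8], [-0.003, 0.001, -0.109, 0, 0, 0, -0.9], [-0.003, 0.001, -0.109, 0, 0, 0, -0.9], [-0.003, 0.001, -0.109, 0, 0, 0, -0.9]])

```text
time_s: 22.88
ee_pos: [444.1, 303.5, 32.0]
ee_rot: [180.0, -0.0, 85.3]
force: [-0.0, 0.1, 0.4]
gripper_width: 9.5
gripper_force: 4.0
```

Emit:
send_rows(motion=[[0, 0, 0, 0, 0, 0, -0.7], [0, 0, 0, 0, 0, 0, -0.3], [0, 0, 0, 0, 0, 0, -0.3], [0, 0, 0, 0, 0, 0.17, -0.3], [0, 0, 0, 0, 0, 0.34, -0.3], [0, 0, 0, 0, 0, 0.5, -0.3], [0, 0, 0, 0, 0, 0.67, -0.3], [0, 0, 0, 0, 0, 0.84, -0.3], [0, 0, 0, 0, 0, 1, -0.3], [0, 0, 0, 0, 0, 1, -0.3]])

```text
time_s: 24.12
ee_pos: [444.0, 303.4, 31.9]
ee_rot: [180.0, -0.0, 145.2]
force: [0.4, -0.6, -0.7]
gripper_width: 31.9
gripper_force: 0.0
```

Emit:
send_rows(motion=[[0, 0, 0, 0, 0, 0.17, -0.3], [0, 0, 0, 0, 0, 0.34, -0.3], [0, 0, 0, 0, 0, 0.5, -0.3], [0, 0, 0, 0, 0, 0.5, -0.4], [0, 0, 0, 0, 0, 0.5, -0.5], [0, 0, 0, 0, 0, 0.5, -0.6], [0, 0, 0, 0, 0, 0.5, -0.7], [0, 0, 0, 0, 0, 0.5, -0.8], [0, 0, 0, 0, 0, 0.5, -0.9], [0, 0, 0, 0, 0, 0.5, -0.9], [0, 0, 0, 0, 0, 0.5, -0.9]], squeeze=6)

```text
time_s: 25.5
ee_pos: [444.0, 303.4, 31.9]
ee_rot: [180.0, -0.0, 175.3]
force: [0.1, 0.1, -0.0]
gripper_width: 9.4
gripper_force: 6.0
```

Emit:
send_rows(motion=[[0, 0, 0.01, 0, 0, 0, -0.9], [0, 0, 0.05, 0, 0, 0, -0.9], [0, 0, 0.12, 0, 0, 0, -0.9], [0, 0, 0.2, 0, 0, 0, -0.9], [0, 0, 0.24, 0, 0, 0, -0.9], [0, 0, 0.24, 0, 0, 0, -0.9], [0, 0, 0.24, 0, 0, 0, -0.9]])

```text
time_s: 26.38
ee_pos: [443.4, 303.0, 151.1]
ee_rot: [-179.9, -0.1, 175.3]
force: [-0.2, -0.2, 0.2]
gripper_width: 9.4
gripper_force: 6.0
```

Run:
```python
from h import *
s=env.state(); p=np.array(s['ee_pos']);print(p,s['gripper_width'])
g=grab('scene'); u=proj(g,p)[0].astype(int); print(u)
u0,v0=u-[40,25]; save(g,'pics/c9.png',(u0,v0,u0+70,v0+60),8)
print('bowl now',edge(g,(582,-70),118,32,26,38,-1,range(-60,170,10)))
```

```text
[443.39333847 303.03723947 151.07846397] 9.44416600140181
[385 231]
bowl now [583.2  -72.07  29.1 ]
```

View pics/c9.png

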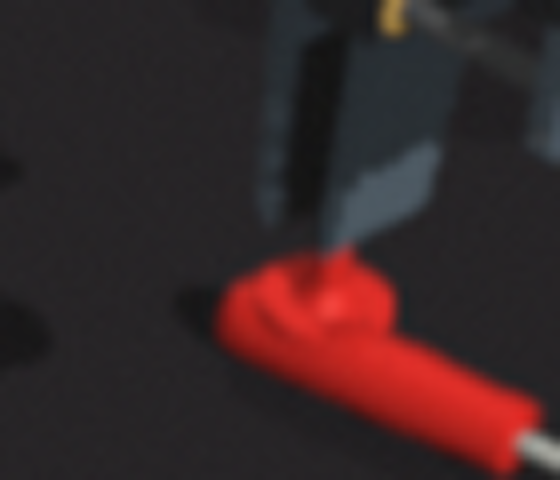

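The red moulding is held upright, with its disc at (320,300) in the crop and the driver handle behind it. I'll carry it over the bowl.

Emit:
send_rows(motion=[[0, 0, 0.05, 0, 0, 0, -0.9], [0.03, -0.08, 0.06, 0, 0, 0, -0.9], [0.07, -0.18, 0.06, 0, 0, 0, -0.9], [0.1, -0.28, 0.06, 0, 0, 0, -0.9], [0.14, -0.38, 0.06, 0, 0, 0, -0.9], [0.18, -0.48, 0.06, 0, 0, 0, -0.9], [0.22, -0.58, 0.06, 0, 0, 0, -0.9], [0.25, -0.68, 0.06, 0, 0, 0, -0.9], [0.27, -0.73, 0.06, 0, 0, 0, -0.9], [0.277, -0.748, 0.06, 0, 0, 0, -0.9], [0.277, -0.748, 0.06, 0, 0, 0, -0.9], [0.277, -0.748, 0.06, 0, 0, 0, -0.9], [0.277, -0.748, 0.04, 0, 0, 0, -0.9], [0.277, -0.748, 0.02, 0, 0, 0, -0.9], [0.277, -0.748, 0, 0, 0, 0, -0.9], [0.277, -0.748, 0, 0, 0, 0, -0.9], [0.277, -0.748, 0, 0, 0, 0, -0.9]])

```text
time_s: 28.55
ee_pos: [582.7, -70.6, 152.0]
ee_rot: [180.0, 0.0, 175.3]
force: [-0.2, -1.2, -0.4]
gripper_width: 9.3
gripper_force: 6.0
```

Emit:
send_rows(motion=[[0, 0, -0.012, 0, 0, 0, -0.9], [0, 0, -0.024, 0, 0, 0, -0.9], [0, 0, -0.036, 0, 0, 0, -0.9], [0, 0, -0.046, 0, 0, 0, -0.9], [0, 0, -0.052, 0, 0, 0, -0.9], [0, 0, -0.056, 0, 0, 0, -0.9], [0, 0, -0.056, 0, 0, 0, -0.9], [0, 0, -0.056, 0, 0, 0, -0.9]])

```text
time_s: 29.55
ee_pos: [582.7, -70.6, 124.2]
ee_rot: [180.0, 0.0, 175.3]
force: [-0.7, 0.4, 0.2]
gripper_width: 9.0
gripper_force: 6.0
```

Emit:
send_rows(motion=[[0, 0, -0.001, 0, 0, 0, -0.9], [0, 0, -0.002, 0, 0, 0, -0.9], [0, 0, -0.003, 0, 0, 0, -0.9], [0, 0, -0.004, 0, 0, 0, -0.9], [0, 0, -0.004, 0, 0, 0, -0.9], [0, 0, -0.004, 0, 0, 0, -0.9]])

```text
time_s: 30.3
ee_pos: [582.5, -70.6, 121.9]
ee_rot: [180.0, -0.0, 175.3]
force: [0.3, 0.4, 0.2]
gripper_width: 9.1
gripper_force: 6.0
```

Emit:
send_rows(motion=[[0, 0, -0.001, 0, 0, 0, -0.9], [0, 0, -0.002, 0, 0, 0, -0.9], [0, 0, -0.002, 0, 0, 0, -0.9]])

```text
time_s: 30.68
ee_pos: [582.5, -70.6, 120.9]
ee_rot: [180.0, -0.0, 175.3]
force: [0.0, 0.6, -0.5]
gripper_width: 9.2
gripper_force: 6.0
```

Run:
```python
from h import *
for i in range(4):
    s=env.state(); print(np.round(s['force'],2),np.round(s['ee_pos'],2)); g=grab('scene')
```

```text
[ 0.01  0.62 -0.45] [582.47 -70.57 120.91]
[ 0.39  0.97 -0.31] [582.48 -70.57 120.94]
[0.01 0.31 0.34] [582.53 -70.55 120.98]
[ 1.15 -0.37  0.23] [582.51 -70.56 120.95]
```

Emit:
send_rows(motion=[[0, 0, -0.001, 0, 0, 0, -0.9], [0, 0, -0.002, 0, 0, 0, -0.9], [0, 0, -0.002, 0, 0, 0, -0.9], [0, 0, -0.002, 0, 0, 0, -0.9]])

```text
time_s: 31.38
ee_pos: [582.6, -70.6, 120.1]
ee_rot: [180.0, 0.0, 175.3]
force: [-0.7, 0.4, 1.7]
gripper_width: 9.3
gripper_force: 6.0
```

Run:
```python
from h import *
for i in range(4):
    s=env.state(); print(np.round(s['force'],2),np.round(s['ee_pos'],2)); g=grab('scene')
```

```text
[-0.68  0.38  1.66] [582.6  -70.59 120.14]
[-0.91  0.26  1.7 ] [582.6  -70.58 120.14]
[ 0.3  -0.98  1.3 ] [582.6  -70.58 120.11]
[-0.2   0.01  1.58] [582.59 -70.58 120.08]
```

Light contact of about 1.6 N. I'll release and withdraw.

Emit:
send_rows(motion=[[0, 0, 0.0005, 0, 0, 0, -0.8], [0, 0, 0.0005, 0, 0, 0, -0.7], [0, 0, 0.0005, 0, 0, 0, -0.5], [0, 0, 0.0005, 0, 0, 0, -0.4], [0, 0, 0.0005, 0, 0, 0, -0.4], [0, 0, 0.01, 0, 0, 0, -0.4], [0, 0, 0.04, 0, 0, 0, -0.4], [0, 0, 0.1, 0, 0, 0, -0.4], [0, 0, 0.2, 0, 0, 0, -0.4], [-0.1, 0.1, 0.25, 0, 0, 0, -0.4], [-0.2, 0.2, 0.25, 0, 0, 0, -0.4], [-0.3, 0.3, 0.25, 0, 0, 0, -0.4], [-0.35, 0.4, 0.25, 0, 0, 0, -0.4], [-0.35, 0.4, 0.25, 0, 0, 0, -0.4], [-0.35, 0.4, 0.25, 0, 0, 0, -0.4]])

```text
time_s: 33.45
ee_pos: [407.1, 130.4, 246.3]
ee_rot: [180.0, 0.1, 175.5]
force: [0.4, -0.6, 0.5]
gripper_width: 27.6
gripper_force: 0.0
```

Run:
```python
from h import *
f=grab('top');g=grab('scene')
def c(f,b): u0,v0,u1,v1=b; return cv2.resize(np.ascontiguousarray(f['pixels'][v0:v1,u0:u1,::-1]),(400,400),interpolation=cv2.INTER_CUBIC)
cv2.imwrite('pics/c10.png',np.hstack([c(f,(270,145,330,205)),c(g,(200,165,260,225))]))
```

```text
(no output)
```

View pics/c10.png

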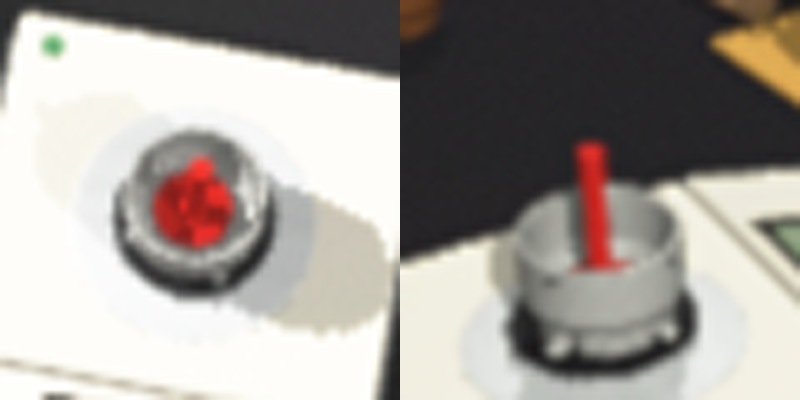

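The red moulding stands sprue up in the seated bowl: disc at (193,208) in the top crop, sprue top at (592,150) in the scene crop. Its lean matches the perspective tilt of the bowl's own axis. I'm handing the job in.

```bash
python3 -c "
from workcell import env
print(env.job_done())"
```

```text
the job is handed in; nothing more can be done
None
```

I handed the job in at about 33 s: the bowl is seated on the cross and released, the tare key was held down for about a second and came back up, and the red moulding stands sprue up in the bowl; no verdict was returned.

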